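# Load the counting chamber and hold the scan lever level

### The job

Slide the glass counting chamber lengthwise and level into the slot of the white chamber reader until it is fully home, and let go of it. Then press the reader's spring lever down with the fingertips until its pad is flush with the top of the steel index post beside it, keep it there for at least two seconds, and finish still holding it at that height with the chamber left home. Never push the lever on down towards its bottom stop, which cancels the scan, and leave the other things on the table where they are.

Things in the scene. Friction and masses are not known exactly. Their poses are not given: they have to be found in the camera images.
- counting_chamber: Loose glass counting chamber: a pale flat plate 35 mm wide (its x), 76 mm long (its y), 5 mm thick (z up), about 30 g. Origin at the centre of its underside; both ends are alike, so either may go in first.
- chamber_reader: White chamber reader fixed on the left of the table, 100 (x) x 190 (y) mm, turned up to 0.3 rad. Origin: centre of its underside; x points away from the robot, y to its left, z up. Left half: slot housing 64 mm wide, 51 mm high; right half: black spring lever over a deck 28 mm high. Chamber fully home: its origin is at x -48, y +50, z +28 mm here, its length along x, 36 mm sticking out.
- slot_mouth (a point): Middle of the slot mouth's lower edge, on the slot floor at the reader's front face, 28 mm up; axes as the reader's. The level slot is 40 mm wide, 10 mm high and runs 40 mm along +x to a solid back stop. A steel tongue 16 mm wide and 12 mm thick, its top level with the slot floor, stands 40 mm out of the front; it carries the outstanding end, and fingers pass on both sides.
- scan_lever (a joint): Lever angle, rad: 0 released (free end raised 0.30 above level), 0.30 level with the pad's top flush with the index post (wanted), 0.60 bottom stop. Hinge pin along y at x +35, y -50, z 60 mm in the reader's frame; the lever points to -x. A spring returns it; pressing the pad takes about 3 N at the start, 8 N at level, 14 N at the bottom.
- lever_pad (a point): Centre of the top of the lever's pad, pressed from above: black, 34x34 mm, at the free end, 70 mm from the hinge pin and 7 mm above the lever's middle line. Moves with the lever: 87 mm above the table when released, 67 mm at level (then at x -35, y -50 mm in the reader's frame), 46 mm at the bottom stop.
- post_top (a point): Centre of the top of the upright steel index post, 8 mm thick, 67 mm above the table, fixed to the reader 30 mm to the right of the middle of the level pad; marks the height of the pad's top at the wanted lever position.
- coverslips: Small square cardboard box of cover slips, 30x30x13 mm, loose bystander; origin at the centre of its underside.
- timer: Flat white kitchen-type timer, 58x66x20 mm, loose bystander; origin at the centre of its underside.
- petri_dish: Flat round clear covered dish, 90 mm across, 15 mm high, loose bystander; origin at the centre of its underside.
- tape_roll: Roll of tan adhesive tape lying flat, 105 mm across, 25 mm high, loose bystander; origin at the centre of its underside.

How it is judged:
On the way, in this order (a step that is already met when the one before it is completed fails the run):
1. the counting chamber is fully home in the slot and let go of, and the lever is not pressed (x of counting_chamber in the frame of chamber_reader between -0.051 and -0.045 m and y of counting_chamber in the frame of chamber_reader between 0.045 and 0.055 m and z of counting_chamber in the frame of chamber_reader between 0.025 and 0.034 m and angle between the y axis of counting_chamber and the x axis of chamber_reader, either way round below 0.17 rad and contact force between each of the arm, the fingers and counting_chamber below 0.2 N and value of joint scan_lever below 0.1 rad), for 0.2 s.
2. the lever is held level for two seconds, the chamber still home (x of counting_chamber in the frame of chamber_reader between -0.051 and -0.045 m and y of counting_chamber in the frame of chamber_reader between 0.045 and 0.055 m and z of counting_chamber in the frame of chamber_reader between 0.025 and 0.034 m and angle between the y axis of counting_chamber and the x axis of chamber_reader, either way round below 0.17 rad and contact force between each of the arm, the fingers and counting_chamber below 0.2 N and value of joint scan_lever between 0.21 and 0.39 rad and contact force between the fingers and chamber_reader above 2 N), for 2 s.
At the end, for the whole second after the job is handed in: The chamber lies in the slot within 3 mm of the back stop, untouched, and the fingers press the lever (over 2 N), keeping it level within 0.09 rad (the pad within about 6 mm of the index post's height) (all of step 2); the arm keeps its last pose, push and grip.
It fails at once if the lever is pushed down past 0.50 rad, close to its bottom stop (value of joint scan_lever above 0.5 rad).
It fails at once if a bystander is moved by more than 20 mm (distance of any of coverslips, timer, petri_dish, tape_roll from where it was at the start of the episode above 0.02 m).
It also fails if it takes over 53 s, if anything falls off the work surface, if the arm or the gripper's body presses on something with over 40 N, if the wrist force passes 120 N, or if a joint passes its speed limit or range.

### The arm

A 6-joint arm with a two-finger parallel gripper is mounted at the origin on a cart in front of the work surface, level with it; the furniture and walls round the work are solid. World frame = base frame: x ahead of the robot, y to its left, z up, the work surface at z = 0. Lengths are in m, angles in rad, forces in N, time in s.
With the tool pointing down it reaches from about 0.275 to 0.725 m from the base axis. Payload 15.9 kg.
Tool frame: the origin (TCP) lies on the mounting face of the last link; the fingertips stand r.tip_reach ahead of it and the grasp point (between the pads) lies 155 mm ahead of it (r.tip_reach is the distance from the TCP to the fingertips, in m); z points along the fingers, y is the line along which they close (so a half turn about z gives the same grasp; the last joint's range is limited). The gripper opens to 85 mm and grips with 20 to 120 N. Pads are 22 mm wide; open, the fingers measure 114 mm over their backs; the gripper's body (76 mm by 85 mm) begins 54 mm behind the grasp point. The pads swing forward as they close: fully open they stand 13 mm farther back than shut.
Start: joints at [0, 0.213, -0.034, 1.323, 0, 1.571], TCP at [0.5, 0, 0.405] pointing down, gripper open.
Joint ranges: [-2.98, 2.98], [-0.74, 1.72], [-1.14, 1.35], [-2.1, 2.04], [-1.57, 1.44], [-3.14, 3.14]. Speed limits (rad/s): [1.89, 1.89, 2.39, 2.57, 3.14, 3.14].

### API

Orientations are given as a unit quaternion [x, y, z, w].
In Python, from bench import r gives the robot as it stands.
- The arm moves only by the shell command python3 -m inch 'ROWS'. ROWS is a JSON object of lists of equal length, an entry for each row: "fingers": the finger opening in m, from 0 to 0.0854; "linear": the shift along the world's x, y, z in m, a list of three; "rotation": the turn, a rotation vector about the world's x, y, z in degrees, a list of three. A call has 1 to 5 rows; each row shifts and turns the commanded pose from where the row before left it; what a row does not reach is not made up. A row lasts 1/10 s, in which the tool goes at most 50 mm and 8.59 degrees, less where a joint would pass 70% of its speed; a pose out of reach is approached as far as the arm can. A call is refused whole if a number of a shift passes 0.05 or a number of a turn 8.59, either way. A call with a gripper value outside its range is refused whole. The fingers move at their own pace and stop on an object; the grip force is fixed at half the most. Time passes only in rows, so rows that do not move let the fingers close. It gives the time, the measured TCP pose, the force, the opening and the grip force at its end, in the units of the state.
- r.sense(): the state, without advancing time (a new reading comes with each control period).
- r.snapshot(name): name is "scene" or "side" or "wrist"; returns the picture (480x640x3 uint8, red, green, blue); there is no depth.
- r.get_calibration(name): a dict with "intrinsics" (3x3 intrinsics, pixels), "origin" and "orientation" of the camera in the world. Camera axes: x right, y down, z forward; pixel columns grow to the right and rows downward; lengths in m; the calibration is good to about 2 mm. A picture is of the moment at which its call begins: read the wrist's pose just before it. get_calibration takes no time and is no camera call; for the wrist camera it gives the pose at the moment of the call.
- r.finish_job(): hands the job in; it is judged then, once.
Trained networks look in the newest picture that a camera, given by its name, has taken for a name from the list of things; names that differ only in an ending like _2 or _b are one class to them, and where a whole thing is asked for, a point or a joint stands for the part that bears it (a point fixed in the world has none). Each returns a list of dicts, best first, with "score" (0 to 1); they miss things now and then, are a little off and sometimes report something else, mostly with a low value. They report only what shows in the picture. A call takes as long as a camera call.
- r.recognise(camera, name): "centre" ([column, row] in pixels, amid what is visible of it).
- r.silhouettes(camera, name): "mask" (480x640 bool, what is visible of it) and "centre" ([column, row] in pixels, amid what is visible of it).
- r.place_of(camera, name): "centre" ([column, row] in pixels: a listed point, or the origin of a listed thing).
The state is a dict: "t": time; "joints": joint angles; "joint_velocities": joint speeds; "joint_efforts": joint torques, N m; "tool_pos": TCP position; "tcp_rot": TCP orientation; "ft_force": force on the tool from outside, world axes, zero at the start; "moment": the same for the moment, N m; "gripper_width": finger opening in m; "gripper_force": force on a finger pad.
Only numpy, scipy, OpenCV 4.12 (cv2) and the standard library are available. Lean on these libraries where they do the work, as an engineer would, in place of code of your own. Each camera call takes 0.05 s, during which the arm holds its last target. There are 200 camera calls.

## Working session

There is one attempt and no reset: what is moved stays moved. The work goes in short steps, Python scripts to look and compute and a shell command to move; the robot and the scene stay as the last step left them, time stands still between calls to the robot, and variables do not carry over. Pictures are saved under pics/ and viewed, at most 10 in all, crops included, and the job is handed in when it is done.

```bash
mkdir -p pics; cat > h.py <<'E'
import numpy as np, cv2
from bench import r
from scipy.spatial.transform import Rotation as R
def ray(cam,px,z):
    c=r.get_calibration(cam);K=np.array(c["intrinsics"]);o=np.array(c["origin"]);q=np.array(c["orientation"])
    M=R.from_quat(q).as_matrix() if q.size==4 else q
    d=M@np.linalg.inv(K)@np.array([px[0],px[1],1.]);return o+d*(z-o[2])/d[2]
def proj(cam,p):
    c=r.get_calibration(cam);K=np.array(c["intrinsics"]);o=np.array(c["origin"]);q=np.array(c["orientation"])
    M=R.from_quat(q).as_matrix() if q.size==4 else q
    v=K@(M.T@(np.array(p)-o));return v[:2]/v[2]
def snap(cam,f):
    im=r.snapshot(cam);cv2.imwrite(f,im[:,:,::-1].copy());return im
E
python3 - <<'E'
from h import *
print(r.tip_reach,r.sense())
for cam in("scene","side"):
    snap(cam,f"pics/{cam}0.png");c=r.get_calibration(cam);print(cam,c)
    for n,z in(("counting_chamber",0),("chamber_reader",0),("slot_mouth",.028),("lever_pad",.087),("post_top",.067),("coverslips",0),("timer",0),("petri_dish",0),("tape_roll",0)):
        for d in r.place_of(cam,n)[:1]: print(n,np.round(d["centre"],1),round(d["score"],2),ray(cam,d["centre"],z).round(4))
E
```

```text
0.1734 {'t': 0.0, 'joints': array([ 4.26709068e-07,  2.13383834e-01, -3.50712421e-02,  1.32352225e+00,
        3.19308015e-06,  1.57081155e+00]), 'joint_velocities': array([-0.00055868, -0.00024467, -0.00097035,  0.00130523, -0.00160788,
        0.00073077]), 'joint_efforts': array([-1.43474466e-03, -6.86183596e+01,  4.87125492e+01,  1.75234705e-02,
       -1.83502889e-04, -7.31988712e-05]), 'tool_pos': array([4.99846849e-01, 6.67345180e-07, 4.04197407e-01]), 'tcp_rot': array([ 7.07111889e-01,  7.07101426e-01, -4.16421781e-04, -4.18673095e-04]), 'ft_force': array([-0.60692601,  0.06251692, -0.3970165 ]), 'moment': array([0.0207302 , 0.01451266, 0.02049538]), 'gripper_force': 0.0, 'gripper_width': 0.08559194004931603}
scene {'intrinsics': array([[481.36627679,   0.        , 324.51242935],
       [  0.        , 481.36627679, 243.59082797],
       [  0.        ,   0.        ,   1.        ]]), 'origin': array([ 0.19582593, -0.65789637,  0.77848055]), 'orientation': array([ 0.90371925, -0.250106  ,  0.09573019, -0.33402729])}
counting_chamber [396.3 308.3] 0.6 [ 0.5787 -0.2975  0.    ]
ch
[... 537 characters left out ...]
73, 248.0784694 ],
       [  0.        ,   0.        ,   1.        ]]), 'origin': array([0.379125  , 0.74978766, 0.60023269]), 'orientation': array([-0.08176687,  0.86367626, -0.49616476,  0.03461248])}
counting_chamber [311.1 240.5] 0.72 [ 0.5747 -0.29    0.    ]
chamber_reader [263.5 312.2] 0.65 [ 0.6087 -0.0122  0.    ]
slot_mouth [274.5 323.2] 0.56 [0.5718 0.049  0.028 ]
lever_pad [292.7 262.6] 0.92 [ 0.5632 -0.0536  0.087 ]
post_top [300.  260.6] 0.57 [ 0.5586 -0.0947  0.067 ]
coverslips [360.6 267.6] 0.7 [ 0.4526 -0.2001  0.    ]
timer [370.8 221.9] 0.97 [ 0.4518 -0.4094  0.    ]
petri_dish [386.4 322.1] 0.71 [ 0.3866 -0.0286  0.    ]
tape_roll [353.8 380.5] 0.98 [0.4257 0.1278 0.    ]
```

View pics/scene0.png

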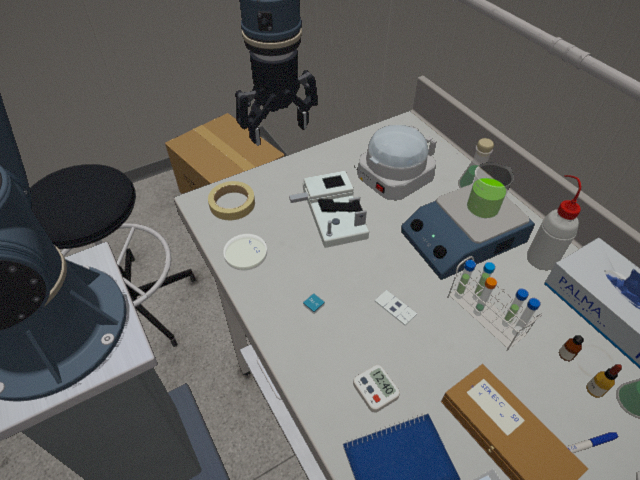

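View pics/side0.png

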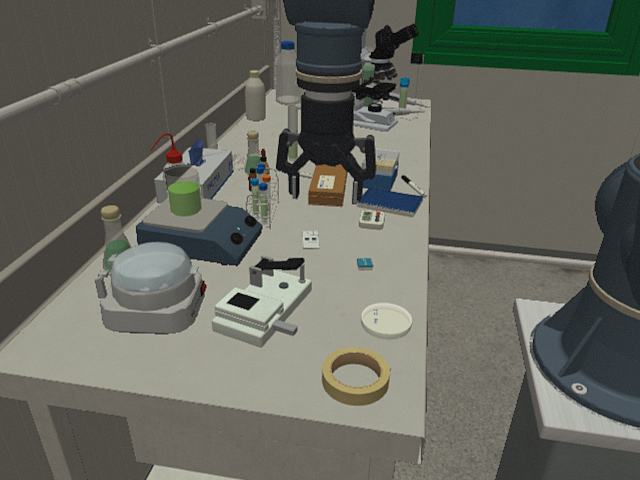

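Both views show the reader at about (0.61,-0.02), the chamber at about (0.577,-0.293) and the bystanders well clear: in the scene picture the chamber is at pixel (396,308) and the slot mouth at (307,195). Next is a look through the wrist camera.

```bash
python3 - <<'E'
from h import *
snap("wrist","pics/w0.png");print(r.get_calibration("wrist"))
for n,z in(("chamber_reader",0),("slot_mouth",.028),("lever_pad",.087),("post_top",.067),("counting_chamber",0),("petri_dish",0),("tape_roll",0)):
    for d in r.place_of("wrist",n)[:1]: print(n,np.round(d["centre"],1),round(d["score"],2),ray("wrist",d["centre"],z).round(4))
E
```

```text
{'intrinsics': array([[397.92032009,   0.        , 317.78157676],
       [  0.        , 397.92032009, 235.72339099],
       [  0.        ,   0.        ,   1.        ]]), 'origin': array([0.50136078, 0.07035098, 0.37459052]), 'orientation': array([9.89928414e-01, 1.71022635e-04, 2.10956566e-05, 1.41568730e-01])}
chamber_reader [434.2 218.9] 0.64 [ 0.6142 -0.022   0.    ]
slot_mouth [405.8 154.4] 0.79 [0.5767 0.0417 0.028 ]
lever_pad [404.9 294.8] 0.76 [ 0.57  -0.062  0.087]
post_top [379.  312.9] 0.76 [ 0.5537 -0.0881  0.067 ]
petri_dish [200.9 225.3] 0.8 [ 0.3876 -0.0285  0.    ]
```

View pics/w0.png

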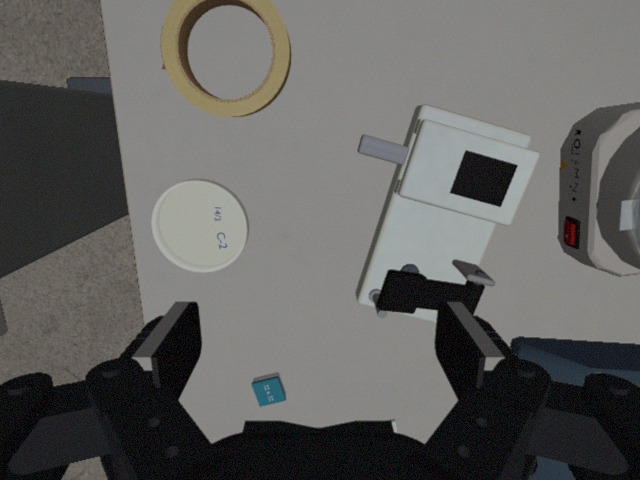

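The wrist picture shows the reader with its tongue at (383,149), housing front edge from (423,121) to (397,190) and lever pad at (403,293). Next I fit its yaw and get the chamber's axis from its masks.

```bash
python3 - <<'E'
from h import *
P=lambda p,z:ray("wrist",p,z)[:2]
for a,b,z in(((423,121),(397,190),.051),((423,121),(538,153),.051),((397,190),(505,222),.051),((362,144),(403,154),.028)):
    v=P(b,z)-P(a,z);print(np.degrees(np.arctan2(v[1],v[0])).round(1),np.linalg.norm(v).round(4))
for cam in("scene","side"):
    m=r.silhouettes(cam,"counting_chamber")[0]["mask"]
    ys,xs=np.nonzero(m)
    pts=np.array([ray(cam,(x,y),.004)[:2] for x,y in zip(xs,ys)],np.float32)
    print(cam,pts.mean(0),cv2.minAreaRect(pts))
E
python3 -m inch '{"fingers":[0.085,0.085,0.085,0.085,0.085],"linear":[[0.01,-0.05,0],[0.01,-0.05,-0.02],[0.02,-0.05,-0.03],[0.02,-0.05,-0.03],[0.0,-0.05,-0.02]],"rotation":[[0,0,0],[0,0,0],[0,0,0],[0,0,0],[0,0,0]]}'
```

```text
-107.6 0.057
-14.7 0.0968
-16.4 0.096
-13.3 0.0363
scene [ 0.57650745 -0.29637948] ((0.576691746711731, -0.29559746384620667), (0.03809170052409172, 0.07753384858369827), 11.68935775756836)
side [ 0.5773675  -0.28233847] ((0.5777842402458191, -0.2859223484992981), (0.03763746842741966, 0.09080425649881363), 11.960814476013184)
t: 2.0
tool_pos: [0.5522, -0.2236, 0.3174]
tcp_rot: [0.707, 0.707, 0.0, -0.0]
ft_force: [1.0, -0.4, 1.2]
gripper_width: 0.0848
gripper_force: 0.0
```

```bash
python3 - <<'E'
from h import *
im=snap("wrist","pics/w1.png")
d=r.silhouettes("wrist","counting_chamber")[0];m=d["mask"]
print(d["score"],r.sense()["joints"].round(3))
cs,_=cv2.findContours(m.astype(np.uint8),0,1);c=max(cs,key=cv2.contourArea)[:,0]
pts=np.array([ray("wrist",p,.005)[:2] for p in c],np.float32);print(cv2.minAreaRect(pts))
print(ray("wrist",r.place_of("wrist","counting_chamber")[0]["centre"],0))
E
```

```text
0.82 [-3.900e-01  4.400e-01  5.700e-02  1.192e+00 -1.000e-03  1.185e+00]
((0.5761181712150574, -0.2954248785972595), (0.03523065522313118, 0.07772602140903473), 12.974469184875488)
[ 0.5782967  -0.29679841  0.        ]
```

View pics/w1.png

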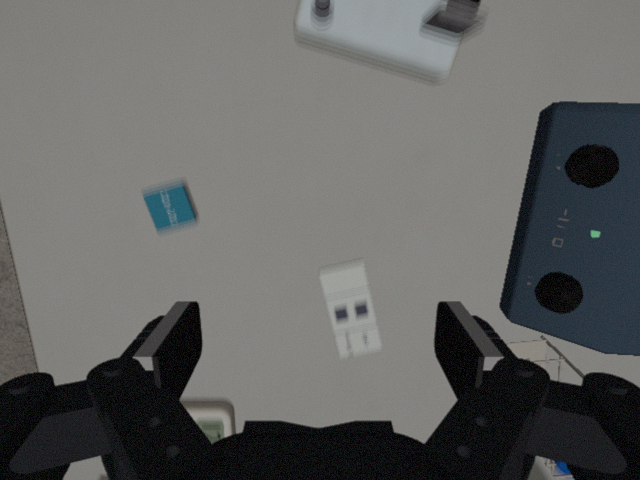

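The chamber shows at (351,310) and long axis about 102°. The picture is a little blurred because the arm was still settling, so I measure again as I come closer.

```bash
python3 -m inch '{"fingers":[0.085,0.085,0.085,0.085],"linear":[[0.013,-0.0,0],[0,0,-0.02],[0,0,0],[0,0,0]],"rotation":[[0,0,6],[0,0,6.5],[0,0,0],[0,0,0]]}'
python3 - <<'E'
from h import *
s=r.sense();im=r.snapshot("wrist")
d=r.silhouettes("wrist","counting_chamber")[0];m=d["mask"]
print(d["score"],s["tool_pos"],R.from_quat(s["tcp_rot"]).as_matrix()[:,1])
cs,_=cv2.findContours(m.astype(np.uint8),0,1);c=max(cs,key=cv2.contourArea)[:,0]
pts=np.array([ray("wrist",p,.005)[:2] for p in c],np.float32);print(cv2.minAreaRect(pts))
print(ray("wrist",r.place_of("wrist","counting_chamber")[0]["centre"],0))
E
```

```text
t: 2.55
tool_pos: [0.5643, -0.2215, 0.2998]
tcp_rot: [0.627, 0.779, 0.0, -0.0]
ft_force: [0.8, 0.7, 0.4]
gripper_width: 0.085
gripper_force: 0.0
0.81 [ 0.56427676 -0.22145627  0.29975575] [ 9.76847628e-01  2.13936096e-01 -2.43400516e-04]
((0.5800933241844177, -0.2942022681236267), (0.03641052544116974, 0.07777441293001175), 13.293617248535156)
[ 0.5812032  -0.29712864  0.        ]
```

```bash
python3 -m inch '{"fingers":[0.06,0.06,0.06,0.06,0.06],"linear":[[0.005,-0.027,-0.02],[0.005,-0.027,-0.03],[0,0,-0.03],[0,0,-0.015],[0,0,0]],"rotation":[[0,0,0.6],[0,0,0],[0,0,0],[0,0,0],[0,0,0]]}'
python3 - <<'E'
from h import *
s=r.sense();im=snap("wrist","pics/w2.png")
print(s["tool_pos"],R.from_quat(s["tcp_rot"]).as_matrix()[:,1:])
d=r.silhouettes("wrist","counting_chamber")
if d:
    m=d[0]["mask"];cs,_=cv2.findContours(m.astype(np.uint8),0,1);c=max(cs,key=cv2.contourArea)[:,0]
    pts=np.array([ray("wrist",p,.005)[:2] for p in c],np.float32);print(d[0]["score"],cv2.minAreaRect(pts))
E
```

```text
t: 3.2
tool_pos: [0.5736, -0.276, 0.2026]
tcp_rot: [0.622, 0.783, -0.0, -0.002]
ft_force: [-0.3, 0.1, 0.7]
gripper_width: 0.0598
gripper_force: 0.0
[ 0.57362393 -0.27596917  0.20256694] [[ 0.97430962 -0.00280326]
 [ 0.22519968  0.00137205]
 [-0.00242227 -0.99999513]]
0.61 ((0.5816456079483032, -0.29559940099716187), (0.035551801323890686, 0.07873313874006271), 13.703954696655273)
```

View pics/w2.png

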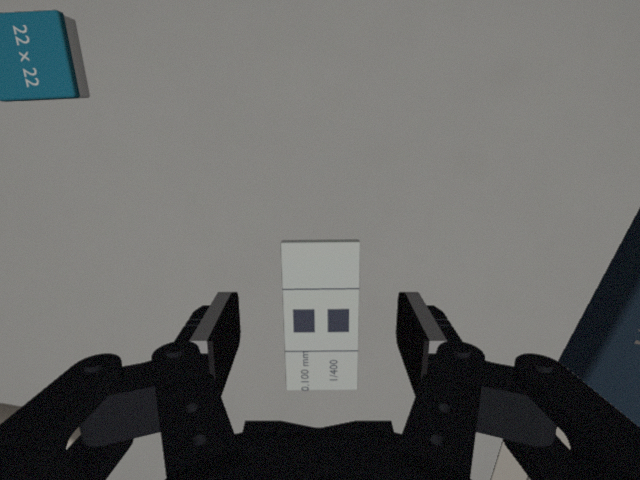

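The chamber (columns 282-358) is centred between the fingers (240 and 397) and square to them. I descend slowly and feel for the table.

```bash
python3 -m inch '{"fingers":[0.046,0.046,0.046,0.046],"linear":[[0,0,-0.015],[0,0,-0.008],[0,0,-0.004],[0,0,0]],"rotation":[[0,0,0],[0,0,0],[0,0,0],[0,0,0]]}'
python3 -m inch '{"fingers":[0.046,0.046,0.046],"linear":[[0,0,-0.002],[0,0,-0.002],[0,0,0]],"rotation":[[0,0,0],[0,0,0],[0,0,0]]}'
```

```text
t: 3.7
tool_pos: [0.5744, -0.2761, 0.1774]
tcp_rot: [0.622, 0.783, -0.0, -0.0]
ft_force: [1.2, -0.3, 0.4]
gripper_width: 0.0461
gripper_force: 0.0
t: 4.0
tool_pos: [0.5744, -0.2762, 0.1732]
tcp_rot: [0.622, 0.783, 0.0, 0.0]
ft_force: [-0.5, 0.9, 0.2]
gripper_width: 0.046
gripper_force: 0.0
```

```bash
python3 -m inch '{"fingers":[0.046,0.046,0.046],"linear":[[0,0,-0.002],[0,0,-0.001],[0,0,0]],"rotation":[[0,0,0],[0,0,0],[0,0,0]]}'
python3 -m inch '{"fingers":[0.046,0.046,0.046],"linear":[[0,0,-0.001],[0,0,-0.001],[0,0,0]],"rotation":[[0,0,0],[0,0,0],[0,0,0]]}'
python3 - <<'E'
from h import *
snap("side","pics/s1.png");im=cv2.imread("pics/s1.png")[190:290,250:400];cv2.imwrite("pics/s1c.png",cv2.resize(im,None,fx=5,fy=5))
E
```

```text
t: 4.3
tool_pos: [0.5744, -0.2762, 0.171]
tcp_rot: [0.622, 0.783, 0.0, 0.0]
ft_force: [-3.7, 1.7, 13.9]
gripper_width: 0.0459
gripper_force: 6.3
t: 4.6
tool_pos: [0.5744, -0.2762, 0.1709]
tcp_rot: [0.622, 0.783, 0.0, 0.001]
ft_force: [-14.7, 7.0, 41.3]
gripper_width: 0.046
gripper_force: 20.6
```

View pics/s1c.png

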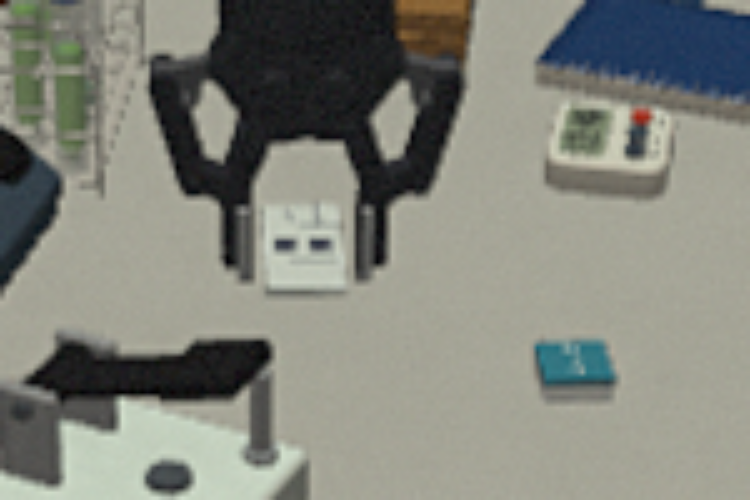

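The table is touched at TCP z 0.171, with the fingers on both sides of the chamber. I rise about 2.5 mm and close.

```bash
python3 -m inch '{"fingers":[0.046,0.046,0.03,0.02,0.02],"linear":[[0,0,0.005],[0,0,0],[0,0,0],[0,0,0],[0,0,0]],"rotation":[[0,0,0],[0,0,0],[0,0,0],[0,0,0],[0,0,0]]}'
python3 -m inch '{"fingers":[0.02,0.02,0.02],"linear":[[0,0,0],[0,0,0],[0,0,0]],"rotation":[[0,0,0],[0,0,0],[0,0,0]]}'
```

```text
t: 5.15
tool_pos: [0.5744, -0.2762, 0.1735]
tcp_rot: [0.622, 0.783, 0.0, 0.0]
ft_force: [-3.1, 1.6, 10.7]
gripper_width: 0.0327
gripper_force: 58.7
t: 5.45
tool_pos: [0.5744, -0.2762, 0.1734]
tcp_rot: [0.622, 0.783, 0.0, 0.0]
ft_force: [-2.2, 0.9, 11.0]
gripper_width: 0.0322
gripper_force: 58.7
```

```bash
python3 -m inch '{"fingers":[0.02,0.02,0.02,0.02,0.02],"linear":[[0,0,0.005],[0,0,0.02],[0,0,0.04],[0,0,0.04],[0,0,0.03]],"rotation":[[0,0,0],[0,0,0],[0,0,0],[0,0,0],[0,0,0]]}'
python3 -m inch '{"fingers":[0.02,0.02,0.02,0.02,0.02],"linear":[[-0.01,0.03,0.01],[-0.01,0.04,0],[-0.01,0.04,0],[-0.01,0.04,0],[-0.01,0.04,0]],"rotation":[[0,0,7],[0,0,8],[0,0,8],[0,0,8],[0,0,8]]}'
python3 -m inch '{"fingers":[0.02,0.02,0.02,0.02,0.02],"linear":[[-0.01,0.04,0],[-0.01,0.04,0],[-0.01,0.03,0],[0,0,0],[0,0,0]],"rotation":[[0,0,8],[0,0,8],[0,0,6],[0,0,0],[0,0,0]]}'
python3 - <<'E'
from h import *
s=r.sense();print(s["joints"].round(2),np.degrees(np.arctan2(*R.from_quat(s["tcp_rot"]).as_matrix()[[1,0],1])))
E
```

```text
t: 5.95
tool_pos: [0.5744, -0.2762, 0.3105]
tcp_rot: [0.622, 0.783, 0.0, 0.001]
ft_force: [0.2, 0.1, -0.4]
gripper_width: 0.0322
gripper_force: 59.6
t: 6.45
tool_pos: [0.5237, -0.0848, 0.3181]
tcp_rot: [0.322, 0.947, 0.0, -0.0]
ft_force: [1.8, 1.0, 0.1]
gripper_width: 0.0323
gripper_force: 59.6
t: 6.95
tool_pos: [0.4943, 0.0242, 0.3182]
tcp_rot: [0.138, 0.99, -0.0, 0.0]
ft_force: [-0.6, -0.6, -1.3]
gripper_width: 0.0323
gripper_force: 59.6
[ 0.05  0.24 -0.23  1.11 -0.    0.33] 74.12571385511063
```

```bash
python3 -m inch '{"fingers":[0.02,0.02,0.02,0.02,0.02],"linear":[[-0.005,0.037,-0.02],[0,0,-0.03],[0,0,-0.02],[0,0,0],[0,0,0]],"rotation":[[0,0,0],[0,0,0],[0,0,0],[0,0,0],[0,0,0]]}'
python3 - <<'E'
from h import *
s=r.sense();im=snap("wrist","pics/w3.png")
print(s["tool_pos"],s["gripper_width"],r.get_calibration("wrist")["origin"])
for n,z in(("chamber_reader",0),("slot_mouth",.028),("lever_pad",.087),("post_top",.067),("counting_chamber",s["tool_pos"][2]-.1734)):
    for d in r.place_of("wrist",n)[:1]: print(n,np.round(d["centre"],1),round(d["score"],2),ray("wrist",d["centre"],z).round(4))
E
```

```text
t: 7.45
tool_pos: [0.4897, 0.06, 0.2486]
tcp_rot: [0.139, 0.99, -0.0, -0.0]
ft_force: [0.9, -0.6, 0.4]
gripper_width: 0.0325
gripper_force: 59.7
[0.48971713 0.06004442 0.24858707] 0.03250776477251748 [0.42297338 0.07895991 0.21897428]
lever_pad [318.  349.9] 0.28 [0.5035 0.0564 0.087 ]
counting_chamber [318.5 348.8] 0.93 [0.5097 0.0549 0.0752]
```

View pics/w3.png

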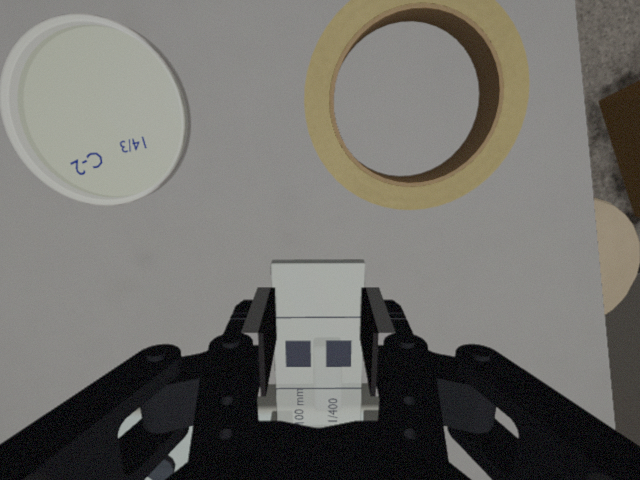

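The wrist view shows the chamber square between the pads, but the reader is hidden below it. I fit the reader pose to all first-look detections and add new scene and side pictures.

```bash
cat > fit.py <<'E'
from h import *
from scipy.optimize import least_squares
M={"chamber_reader":(0,0,0),"slot_mouth":(-.05,.05,.028),"lever_pad":(-.0298,-.05,.0874),"post_top":(-.035,-.08,.067)}
W0={"intrinsics":np.array([[397.92,0,317.78],[0,397.92,235.72],[0,0,1]]),"origin":np.array([.50136,.07035,.37459]),"orientation":np.array([.98992841,1.71e-4,2.1e-5,.14156873])}
obs=[]
def add(c,n,px,w=1): obs.append((c,n,np.array(px),w))
for n,p in(("chamber_reader",(434.2,218.9)),("slot_mouth",(405.8,154.4)),("lever_pad",(404.9,294.8)),("post_top",(379,312.9))):add(W0,n,p)
for cam,L in(("scene",((334.5,214.1),(307.5,194.9),(327.9,201.9),(331.9,222.2))),("side",((263.5,312.2),(274.5,323.2),(292.7,262.6),(300,260.6)))):
    for n,p in zip(M,L):add(r.get_calibration(cam),n,p)
for cam in("scene","side"):
    r.snapshot(cam)
    for n in M:
        for d in r.place_of(cam,n)[:1]:
            if d["score"]>.45: add(r.get_calibration(cam),n,d["centre"])
def world(q,p):
    c,s=np.cos(q[2]),np.sin(q[2]);return np.array([q[0]+c*p[0]-s*p[1],q[1]+s*p[0]+c*p[1],p[2]])
def pj(c,P):
    v=c["intrinsics"]@(R.from_quat(c["orientation"]).as_matrix().T@(P-c["origin"]));return v[:2]/v[2],v[2]
def res(q):
    o=[]
    for c,n,px,w in obs:
        u,z=pj(c,world(q,M[n]));o+=list(w*(u-px)*z/c["intrinsics"][0,0]*1000)
    return np.array(o)
for sel in (obs[:4],obs):
    full=obs;obs=sel
    f=least_squares(res,[.61,-.02,-.26],loss="soft_l1",f_scale=3);obs=full
    print(f.x.round(4),np.degrees(f.x[2]).round(2),"mouth",world(f.x,M["slot_mouth"]).round(4))
for (c,n,px,w),e in zip(obs,res(f.x).reshape(-1,2)):print(n,e.round(1))
np.save("q.npy",f.x)
E
python3 fit.py
```

```text
[ 0.6118 -0.0215 -0.2889] -16.56 mouth [0.5781 0.0407 0.028 ]
[ 0.6104 -0.0213 -0.2565] -14.7 mouth [0.5747 0.0397 0.028 ]
chamber_reader [-3.7 -0.7]
slot_mouth [-2.2  2. ]
lever_pad [-1.   0.3]
post_top [2.5 1.6]
chamber_reader [-0.5 -2. ]
slot_mouth [-1.5 -2.8]
lever_pad [1.1 2.3]
post_top [-3.7 -3. ]
chamber_reader [ 0.8 -5.6]
slot_mouth [-0.5 -6.1]
lever_pad [-3.7 -5.4]
post_top [1.3 2.7]
chamber_reader [10.7 -2.9]
slot_mouth [-4.7 -7.8]
lever_pad [-2.   0.9]
post_top [-2.4 -2.4]
chamber_reader [ 2.5 -1. ]
slot_mouth [-2.4 -0.6]
lever_pad [-4.6 -4.8]
post_top [-0.2 -6.4]
```

```bash
python3 - <<'E'
from h import *
from fit import W0,pj,world
im=cv2.imread("pics/w0.png");x0,y0=345,100
c=im[y0:y0+100,x0:x0+130];c=cv2.resize(c,None,fx=6,fy=6,interpolation=cv2.INTER_CUBIC)
q=np.load("q.npy")
for col,q in(((0,0,255),q),((0,200,0),np.array([.6118,-.0215,-.2889]))):
  P=[pj(W0,world(q,(a,b,.028)))[0] for a,b in((-.05,.042),(-.09,.042),(-.09,.058),(-.05,.058))]
  cv2.polylines(c,[((np.array(P)-[x0,y0]+.5)*6).astype(int)],True,col,1)
for i in range(0,130,10):cv2.putText(c,str(x0+i),(i*6,10),0,.35,(0,0,0))
for i in range(0,100,10):cv2.putText(c,str(y0+i),(0,i*6),0,.35,(0,0,0))
cv2.imwrite("pics/w0c.png",c)
hsv=cv2.cvtColor(im,cv2.COLOR_BGR2HSV)
print(im[128:172:2,380].tolist())
E
```

```text
[ 0.6118 -0.0215 -0.2889] -16.56 mouth [0.5781 0.0407 0.028 ]
[ 0.6105 -0.021  -0.2688] -15.4 mouth [0.5756 0.0405 0.028 ]
chamber_reader [-3.6 -1. ]
slot_mouth [-1.2  1.2]
lever_pad [-1.3 -0.5]
post_top [1.8 0.7]
chamber_reader [-0.6 -2.3]
slot_mouth [-1.2 -3.6]
lever_pad [0.3 1.9]
post_top [-4.8 -3.4]
chamber_reader [ 0.6 -5.4]
slot_mouth [-1.6 -5.7]
lever_pad [-3.5 -4.9]
post_top [1.8 3.4]
slot_mouth [-8.2 -4.8]
lever_pad [-2.7  4.2]
post_top [ 1.5 -1.4]
chamber_reader [ 2.8 -3.9]
slot_mouth [-3.8 -4.3]
lever_pad [-1.9 -1.5]
post_top [-3.4 -3.7]
[[132, 133, 135], [130, 132, 135], [136, 137, 138], [133, 135, 135], [134, 138, 136], [132, 133, 134], [114, 111, 110], [123, 116, 115], [127, 116, 114], [131, 122, 118], [125, 118, 113], [125, 118, 114], [125, 117, 114], [122, 115, 113], [127, 114, 113], [94, 93, 97], [134, 136, 138], [133, 135, 136], [137, 138, 139], [136, 136, 140], [134, 134, 136], [133, 135, 136]]
```

View pics/w0c.png

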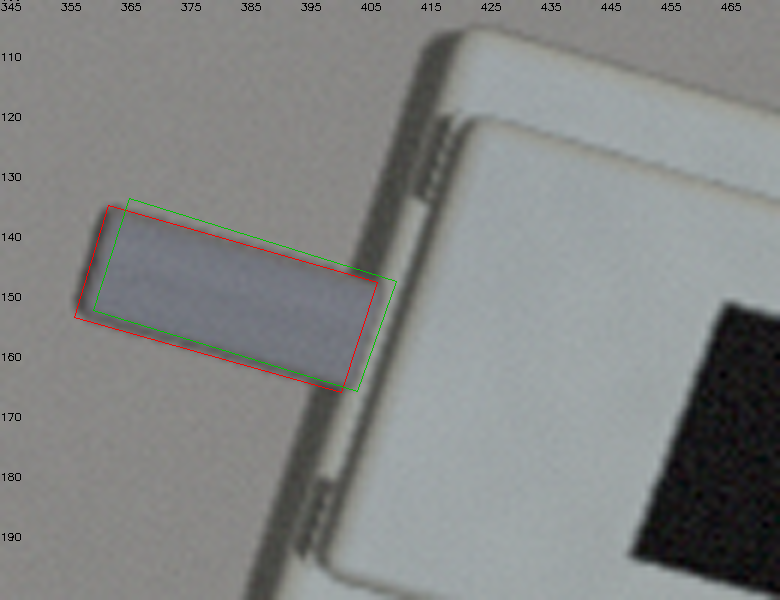

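In the overlay the red outline (reader at 0.6105, -0.021, yaw -15.4°) lies right on the tongue. I go to the pre-insertion pose, about 15 mm before the mouth, and check from the side.

```bash
python3 -m inch '{"fingers":[0.02,0.02,0.02,0.02,0.02],"linear":[[0.0055,0,-0.015],[0.005,0,-0.015],[0.005,0,-0.0125],[0,0,0],[0,0,0]],"rotation":[[0,0,0.5],[0,0,0],[0,0,0],[0,0,0],[0,0,0]]}'
python3 - <<'E'
from h import *
s=r.sense();print(s["tool_pos"],R.from_quat(s["tcp_rot"]).as_matrix()[:,1:].round(4).tolist())
out=[]
for cam,(x0,y0) in(("side",(235,275)),("scene",(265,165))):
    im=snap(cam,f"pics/{cam}3.png")[:,:,::-1];out.append(cv2.resize(im[y0:y0+74,x0:x0+95].copy(),None,fx=8,fy=8,interpolation=cv2.INTER_CUBIC)[:, :760])
cv2.imwrite("pics/s3.png",cv2.resize(np.hstack(out),(800,312)))
cv2.imwrite("pics/s3a.png",out[0])
E
```

```text
t: 9.25
tool_pos: [0.5048, 0.0608, 0.2058]
tcp_rot: [0.134, 0.991, -0.0, -0.0]
ft_force: [0.3, -0.3, 0.2]
gripper_width: 0.0322
gripper_force: 59.7
[0.50479063 0.06078327 0.20577426] [[0.2656, -0.0006], [0.9641, -0.0001], [-0.0002, -1.0]]
```

View pics/s3.png

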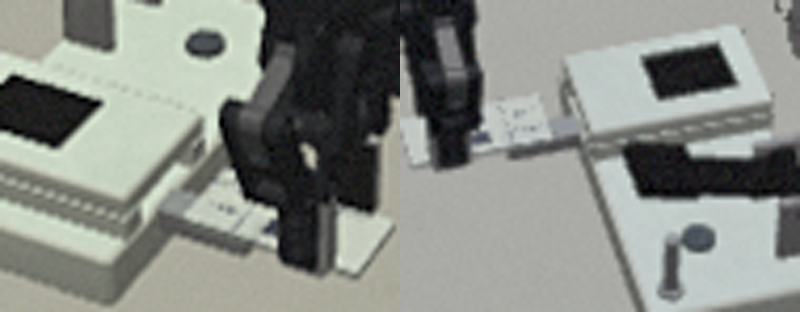

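The chamber sits level over the tongue, leading end just before the mouth, in both views. I insert in small steps and watch the forces.

```bash
python3 -m inch '{"fingers":[0.02,0.02,0.02,0.02,0.02],"linear":[[0.006,-0.0024,0],[0.006,-0.0017,0],[0.006,-0.0017,0],[0.006,-0.0016,0],[0,0,0]],"rotation":[[0,0,0],[0,0,0],[0,0,0],[0,0,0],[0,0,0]]}'
python3 -m inch '{"fingers":[0.02,0.02],"linear":[[0.005,-0.0014,0],[0,0,0]],"rotation":[[0,0,0],[0,0,0]]}'
```

```text
t: 9.85
tool_pos: [0.5297, 0.0531, 0.2057]
tcp_rot: [0.134, 0.991, 0.0, 0.0]
ft_force: [-0.4, 0.3, 0.1]
gripper_width: 0.0324
gripper_force: 59.7
t: 10.05
tool_pos: [0.5343, 0.0519, 0.2057]
tcp_rot: [0.134, 0.991, -0.0, 0.0]
ft_force: [1.0, -0.2, 0.1]
gripper_width: 0.0324
gripper_force: 59.7
```

```bash
python3 -m inch '{"fingers":[0.02,0.02,0.02,0.02],"linear":[[0.005,-0.0014,0],[0.005,-0.0014,0],[0.005,-0.0014,0],[0,0,0]],"rotation":[[0,0,0],[0,0,0],[0,0,0],[0,0,0]]}'
python3 -m inch '{"fingers":[0.02,0.02,0.02],"linear":[[0.003,-0.0008,0],[0.002,-0.0005,0],[0,0,0]],"rotation":[[0,0,0],[0,0,0],[0,0,0]]}'
python3 -c "
from h import *
snap('scene','pics/sc4.png');snap('side','pics/si4.png')"
```

```text
t: 10.45
tool_pos: [0.5496, 0.0476, 0.2057]
tcp_rot: [0.134, 0.991, 0.0, 0.0]
ft_force: [0.2, -0.1, -0.3]
gripper_width: 0.0327
gripper_force: 59.7
t: 10.75
tool_pos: [0.5541, 0.0464, 0.2057]
tcp_rot: [0.134, 0.991, 0.0, 0.0]
ft_force: [0.6, -0.5, -1.7]
gripper_width: 0.0328
gripper_force: 59.7
```

```bash
python3 -m inch '{"fingers":[0.02,0.02,0.02],"linear":[[0.0015,-0.0004,0],[0.0015,-0.0004,0],[0,0,0]],"rotation":[[0,0,0],[0,0,0],[0,0,0]]}'
python3 -m inch '{"fingers":[0.02,0.02,0.02],"linear":[[0.0015,-0.0004,0],[0,0,0],[0,0,0]],"rotation":[[0,0,0],[0,0,0],[0,0,0]]}'
```

```text
t: 11.15
tool_pos: [0.557, 0.0457, 0.2057]
tcp_rot: [0.134, 0.991, 0.0, 0.0]
ft_force: [0.6, 0.8, 0.6]
gripper_width: 0.0325
gripper_force: 59.7
t: 11.45
tool_pos: [0.5584, 0.0453, 0.2057]
tcp_rot: [0.134, 0.991, -0.0, -0.0]
ft_force: [0.2, 0.2, 0.5]
gripper_width: 0.0323
gripper_force: 59.7
```

```bash
python3 -m inch '{"fingers":[0.02,0.02,0.02],"linear":[[0.0015,-0.0004,0],[0,0,0],[0,0,0]],"rotation":[[0,0,0],[0,0,0],[0,0,0]]}'
python3 -m inch '{"fingers":[0.02,0.02,0.02],"linear":[[0.0015,-0.0004,0],[0,0,0],[0,0,0]],"rotation":[[0,0,0],[0,0,0],[0,0,0]]}'
```

```text
t: 11.75
tool_pos: [0.5595, 0.045, 0.2054]
tcp_rot: [0.134, 0.991, 0.0, -0.001]
ft_force: [-4.1, 2.5, -0.5]
gripper_width: 0.0323
gripper_force: 59.8
t: 12.05
tool_pos: [0.56, 0.0448, 0.205]
tcp_rot: [0.134, 0.991, 0.0, -0.002]
ft_force: [-11.9, 4.6, 1.4]
gripper_width: 0.0322
gripper_force: 59.9
```

The back stop was met where predicted. I relieve the push, then lower the chamber onto the slot floor.

```bash
python3 -m inch '{"fingers":[0.02,0.02,0.02,0.02],"linear":[[-0.0013,0.0004,0],[0,0,-0.001],[0,0,-0.0005],[0,0,0]],"rotation":[[0,0,0],[0,0,0],[0,0,0],[0,0,0]]}'
python3 -m inch '{"fingers":[0.02,0.02,0.02],"linear":[[0,0,-0.0008],[0,0,0],[0,0,0]],"rotation":[[0,0,0],[0,0,0],[0,0,0]]}'
```

```text
t: 12.45
tool_pos: [0.5596, 0.045, 0.204]
tcp_rot: [0.134, 0.991, 0.0, -0.001]
ft_force: [-6.8, 3.3, 1.9]
gripper_width: 0.0325
gripper_force: 60.0
t: 12.75
tool_pos: [0.5596, 0.045, 0.2033]
tcp_rot: [0.134, 0.991, 0.0, -0.001]
ft_force: [-7.5, 2.5, 3.9]
gripper_width: 0.0321
gripper_force: 60.1
```

```bash
python3 -m inch '{"fingers":[0.02,0.02,0.02],"linear":[[0,0,-0.0008],[0,0,0],[0,0,0]],"rotation":[[0,0,0],[0,0,0],[0,0,0]]}'
python3 -m inch '{"fingers":[0.02,0.02,0.02],"linear":[[0,0,-0.0008],[0,0,0],[0,0,0]],"rotation":[[0,0,0],[0,0,0],[0,0,0]]}'
```

```text
t: 13.05
tool_pos: [0.5595, 0.045, 0.2025]
tcp_rot: [0.134, 0.991, 0.0, -0.001]
ft_force: [-8.5, 2.6, 3.3]
gripper_width: 0.0319
gripper_force: 60.1
t: 13.35
tool_pos: [0.5596, 0.045, 0.2022]
tcp_rot: [0.134, 0.991, 0.0, -0.0]
ft_force: [-11.8, 1.7, 11.9]
gripper_width: 0.0324
gripper_force: 61.0
```

```bash
python3 -m inch '{"fingers":[0.033,0.036,0.04,0.045,0.05],"linear":[[0,0,0.0008],[0,0,0],[0,0,0],[0,0,0],[0,0,0]],"rotation":[[0,0,0],[0,0,0],[0,0,0],[0,0,0],[0,0,0]]}'
python3 -m inch '{"fingers":[0.055,0.055,0.055,0.055,0.055],"linear":[[0,0,0],[0,0,0.01],[0,0,0.03],[0,0,0.05],[0,0,0.03]],"rotation":[[0,0,0],[0,0,0],[0,0,0],[0,0,0],[0,0,0]]}'
python3 - <<'E'
from h import *
s=r.sense();q=np.load("q.npy");print(q)
from fit import world
q=np.load("q.npy")
for cam in("side","scene"):
    snap(cam,f"pics/{cam}5.png")
    d=r.silhouettes(cam,"counting_chamber")
    for x in d[:1]:
        ys,xs=np.nonzero(x["mask"]);print(cam,x["score"],len(xs))
        pts=np.array([ray(cam,(a,b),.033)[:2] for a,b in zip(xs,ys)],np.float32)
        c,s_=np.cos(q[2]),np.sin(q[2]);L=(pts-q[:2])@np.array([[c,-s_],[s_,c]]);print(L.min(0),L.max(0))
E
```

```text
t: 13.85
tool_pos: [0.5603, 0.0449, 0.2027]
tcp_rot: [0.134, 0.991, -0.0, 0.0]
ft_force: [-0.8, 0.6, -0.2]
gripper_width: 0.0504
gripper_force: 0.0
t: 14.35
tool_pos: [0.5602, 0.0449, 0.3266]
tcp_rot: [0.134, 0.991, 0.0, 0.001]
ft_force: [1.3, 0.5, -0.1]
gripper_width: 0.0549
gripper_force: 0.0
[ 0.61049807 -0.0209718  -0.26884478]
[ 0.6118 -0.0215 -0.2889] -16.56 mouth [0.5781 0.0407 0.028 ]
[ 0.6096 -0.0202 -0.2463] -14.11 mouth [0.5733 0.0405 0.028 ]
chamber_reader [-4.4 -1.8]
slot_mouth [-3.5  1.2]
lever_pad [-1.3 -0.4]
post_top [2.5 1. ]
chamber_reader [-1.8 -2.4]
slot_mouth [-3.1 -2.8]
lever_pad [0.4 2. ]
post_top [-4.  -3.4]
chamber_reader [ 1.2 -4.8]
slot_mouth [ 0.6 -5.4]
lever_pad [-3.5 -5. ]
post_top [1.2 3.1]
slot_mouth [167.4 -27. ]
lever_pad [0. 3.]
post_top [-2.4  0.3]
chamber_reader [-64.9  82. ]
slot_mouth [-1.1 -6.1]
lever_pad [ 0.3 -5.7]
post_top [-1.8 -7.4]
side 0.55 356
[-0.09029965  0.03690443] [-0.04788739  0.07551868]
scene 0.46 196
[-0.08589078  0.02797496] [-0.04797056  0.06609062]
```

The chamber's outstanding end measures about 36-40 mm beyond the mouth in both cameras, so it is home and released. Now I close the fingers and go over the lever pad.

```bash
python3 -m inch '{"fingers":[0,0,0,0,0],"linear":[[0.001,-0.03,0],[0.001,-0.04,0],[0.001,-0.03,0],[0,-0.005,-0.02],[0,0,-0.02]],"rotation":[[0,0,0],[0,0,0],[0,0,0],[0,0,0],[0,0,0]]}'
python3 -m inch '{"fingers":[0,0,0,0,0],"linear":[[0,0,0],[0,0,0],[0,0,0],[0,0,0],[0,0,0]],"rotation":[[0,0,0],[0,0,0],[0,0,0],[0,0,0],[0,0,0]]}'
python3 - <<'E'
from h import *
a=snap("side","pics/side6.png")[200:320,230:350,::-1];b=snap("scene","pics/scene6.png")[140:260,270:390,::-1]
cv2.imwrite("pics/l6.png",cv2.resize(np.hstack([a,b]),(800,400),interpolation=cv2.INTER_CUBIC))
E
```

```text
t: 15.55
tool_pos: [0.5632, -0.0615, 0.2824]
tcp_rot: [0.135, 0.991, -0.0, 0.001]
ft_force: [0.4, 1.1, -0.1]
gripper_width: 0.0001
gripper_force: 0.0
t: 16.05
tool_pos: [0.5633, -0.06, 0.2833]
tcp_rot: [0.134, 0.991, 0.0, 0.001]
ft_force: [-0.2, 1.0, 0.3]
gripper_width: 0.0002
gripper_force: 0.0
```

View pics/l6.png

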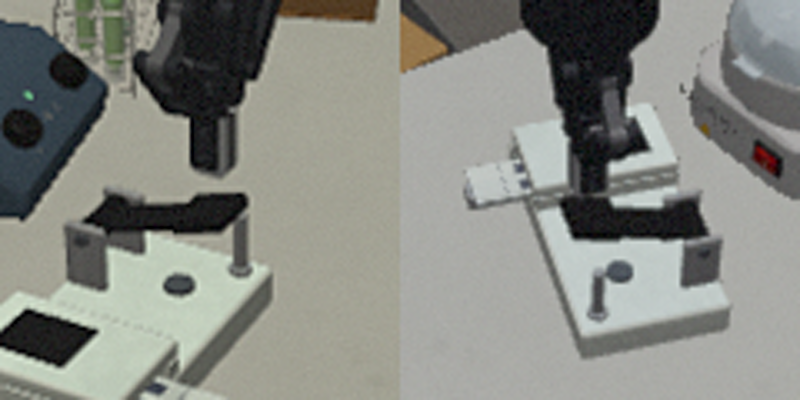

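The closed fingertips hang over the lever pad (side half at (212,170) over the pad at (220,205)), the post stands clear, and the chamber sits home. Pressing in steps.

```bash
python3 -m inch '{"fingers":[0,0,0,0,0],"linear":[[0,0,-0.01],[0,0,-0.008],[0,0,-0.004],[0,0,-0.004],[0,0,0]],"rotation":[[0,0,0],[0,0,0],[0,0,0],[0,0,0],[0,0,0]]}'
python3 -m inch '{"fingers":[0,0,0,0],"linear":[[0,0,-0.003],[0,0,-0.003],[0,0,0],[0,0,0]],"rotation":[[0,0,0],[0,0,0],[0,0,0],[0,0,0]]}'
```

```text
t: 16.65
tool_pos: [0.5629, -0.0601, 0.2561]
tcp_rot: [0.134, 0.991, -0.0, -0.0]
ft_force: [-0.8, 1.1, 4.3]
gripper_width: -0.0
gripper_force: 2.1
t: 17.05
tool_pos: [0.5631, -0.0601, 0.2509]
tcp_rot: [0.134, 0.991, 0.0, 0.0]
ft_force: [-3.1, 1.9, 5.8]
gripper_width: 0.0001
gripper_force: 2.8
```

```bash
python3 -m inch '{"fingers":[0,0,0,0,0],"linear":[[0,0,-0.003],[0,0,-0.003],[0,0,-0.002],[0,0,0],[0,0,0]],"rotation":[[0,0,0],[0,0,0],[0,0,0],[0,0,0],[0,0,0]]}'
python3 -m inch '{"fingers":[0,0,0],"linear":[[0,0,-0.002],[0,0,0],[0,0,0]],"rotation":[[0,0,0],[0,0,0],[0,0,0]]}'
```

```text
t: 17.55
tool_pos: [0.5629, -0.06, 0.2429]
tcp_rot: [0.134, 0.991, 0.0, -0.0]
ft_force: [-4.8, 1.8, 7.6]
gripper_width: -0.0001
gripper_force: 3.8
t: 17.85
tool_pos: [0.5629, -0.0601, 0.2409]
tcp_rot: [0.134, 0.991, 0.0, -0.0]
ft_force: [-4.2, 1.6, 8.1]
gripper_width: 0.0002
gripper_force: 4.1
```

Height (0.0675 m at the tips) and force (8.1 N) both say level. I hold it for over 2 s.

```bash
python3 -m inch '{"fingers":[0,0,0,0,0],"linear":[[0,0,0],[0,0,0],[0,0,0],[0,0,0],[0,0,0]],"rotation":[[0,0,0],[0,0,0],[0,0,0],[0,0,0],[0,0,0]]}' >/dev/null
python3 -m inch '{"fingers":[0,0,0,0,0],"linear":[[0,0,0],[0,0,0],[0,0,0],[0,0,0],[0,0,0]],"rotation":[[0,0,0],[0,0,0],[0,0,0],[0,0,0],[0,0,0]]}' >/dev/null
python3 -m inch '{"fingers":[0,0,0,0,0],"linear":[[0,0,0],[0,0,0],[0,0,0],[0,0,0],[0,0,0]],"rotation":[[0,0,0],[0,0,0],[0,0,0],[0,0,0],[0,0,0]]}' >/dev/null
python3 -m inch '{"fingers":[0,0,0,0,0],"linear":[[0,0,0],[0,0,0],[0,0,0],[0,0,0],[0,0,0]],"rotation":[[0,0,0],[0,0,0],[0,0,0],[0,0,0],[0,0,0]]}' >/dev/null
python3 -m inch '{"fingers":[0,0,0,0,0],"linear":[[0,0,0],[0,0,0],[0,0,0],[0,0,0],[0,0,0]],"rotation":[[0,0,0],[0,0,0],[0,0,0],[0,0,0],[0,0,0]]}' 
python3 -m inch '{"fingers":[0,0,0,0,0],"linear":[[0,0,0],[0,0,0],[0,0,0],[0,0,0],[0,0,0]],"rotation":[[0,0,0],[0,0,0],[0,0,0],[0,0,0],[0,0,0]]}'
python3 -c "
from bench import r
print(r.finish_job())"
```

```text
t: 20.35
tool_pos: [0.5629, -0.06, 0.241]
tcp_rot: [0.134, 0.991, 0.0, -0.0]
ft_force: [-5.6, 1.8, 8.3]
gripper_width: 0.0004
gripper_force: 4.1
t: 20.85
tool_pos: [0.5629, -0.0601, 0.241]
tcp_rot: [0.134, 0.991, 0.0, -0.0]
ft_force: [-4.1, 2.1, 9.4]
gripper_width: 0.0004
gripper_force: 4.1
the job is handed in; nothing more can be done
None
```

I pushed the chamber to the back stop and let go of it, then held the lever level for 3 s (fingertips about 67.5 mm up, 8–9 N); the job was handed in at about 21 s still holding it, and no verdict came back.

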